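# Fit the crank lever on a damper's splined shaft and close the flap

### The job

Fit the loose drilled lever onto the splined shaft on top of the duct damper: turn it until the splines line up, let it drop on and push it gently fully home on the boss; never force it while the splines are out of line. Then swing the lever counter-clockwise, seen from above, until its arm rests gently against the closed stop pin, and let go of it there. Leave the glue bottle, the blue tape and the red screwdriver where they are.

Things in the scene. Friction and masses are not known exactly. Their poses are not given: they have to be found in the camera images.
- damper: grey sheet-metal duct, 150 mm long (x), 140 wide (y), on a 210x190x12 mm plywood board fixed to the bench. Origin: underside of the board on the shaft axis; z up. Duct top 74 mm over the bench, end flanges (x=+-73 mm) up to 81 mm. In mid-top a black bearing boss, 31 mm diameter, top at 88 mm, holds the upright shaft of the flap. An open-stop pin like the closed one stands at x=-54, y=+12 mm.
- seat (a point): fixed point on the shaft axis at the boss's top face, 88 mm over the bench, where the hub's underside sits when fully home; axes parallel to the damper's. Splines fill the first 20 mm above it. Shaft and flap turn stiffly (about 0.13 N m friction), stay where left and swing over the whole way between the two stops.
- shaft_top (a point): fixed point on the axis at the shaft's tip, 30 mm above the seat. Top 10 mm: plain nose, 17.4 mm diameter, upper half tapered. Below: core 17 mm, 5 ribs, 5 mm wide, to 27.2 mm diameter, tops chamfered, at 60 degree steps; the sixth is missing (gap). Shaft's turn is NOT measured: the gap starts 3 to 74 degrees counter-clockwise (from above) of the damper's -x; see it or find it by feel.
- closed_stop (a point): top centre of the closed stop pin on the duct top: 8 mm diameter, 23 mm tall, top 97 mm over the bench, at x=+12, y=-54 mm of the damper. With the lever home and closed its arm points along the damper's -y and its flank touches this pin.
- lever: aluminium crank lever, 92 mm long, 0.10 to 0.20 kg, lying flat on the bench right side up. Origin: centre of the hub's underside; z up along the bore, x along the arm. Hub 28 mm high, 40 mm diameter, with two flats 36 mm apart facing +-y to grip. Arm 16 mm wide, 10 mm thick, flush with the underside, round end at x=72 mm.
- lever_bore (a point): centre of the hub's top, 28 mm above the underside. Through bore 19 mm with 5 slots 6.6 mm wide to 29.2 mm diameter, 60 degrees apart; the missing slot is on the arm side (+x), so the lever goes on one way only: arm over the shaft's gap, with about 4 degrees of play either way.
- lever_eye (a point): centre of the drilled eye (8 mm hole) at the arm's end, on its top face, 64 mm from the hub axis and 10 mm above the underside.
- glue_bottle: white glue bottle with a red nozzle, 42 mm diameter, 119 mm tall, standing; origin at the centre of its underside. Bystander.
- tape_blue: roll of blue tape lying flat, 92 mm diameter, 24 mm high; origin at the centre of its underside. Bystander.
- driver_red: screwdriver with a red handle, 189 mm long, 28 mm thick, lying flat; origin at the centre of the underside. Bystander.
There are look-alikes about, which are no part of the job. Leave any orange or yellow look-alike of the lever alone.

How it is judged:
On the way:
1. the lever is indexed on the splines and fully home: hub underside within 2.5 mm of the boss, on the shaft axis (z of lever in the frame of seat below 0.0025 m and horizontal distance between lever and seat below 0.004 m and angle between lever's own z axis and vertical below 0.1 rad), for 0.1 s.
At the end, for the whole second after the job is handed in: Lever on the splined shaft, hub underside within 2.5 mm of the boss, within 4 mm of the axis, upright within 6 degrees; arm along the damper's -y at the closed stop, its eye less than 6 mm short of the line through the shaft along -y; released and at rest (all of step 1 and x of lever_eye in the frame of damper above -0.006 m and y of lever_eye in the frame of damper below -0.05 m and linear speed of lever below 0.02 m/s); the robot touches nothing.
It fails at once if the lever is pressed, wedged or levered against the damper or its shaft with more than 55 N (contact force between lever and damper above 55 N).
It fails at once if the glue bottle is moved more than 25 mm or knocked over (distance of glue_bottle from where it was at the start of the episode above 0.025 m or angle between glue_bottle's own z axis and vertical above 0.5 rad).
It fails at once if the blue tape or the red screwdriver is moved more than 25 mm (distance of any of tape_blue, driver_red from where it was at the start of the episode above 0.025 m).
It also fails if it takes over 72 s, if anything falls off the work surface, if the arm or the gripper's body presses on something with over 40 N, if the wrist force passes 120 N, or if a joint passes its speed limit or range.

### The arm

A 6-joint arm with a two-finger parallel gripper is mounted at the origin on the work surface; the furniture and walls round the work are solid. World frame = base frame: x ahead of the robot, y to its left, z up, the work surface at z = 0. Lengths are in m, angles in rad, forces in N, time in s.
With the tool pointing down it reaches from about 0.35 to 0.975 m from the base axis. Payload 4.9 kg.
Tool frame: the origin (TCP) lies at the very end of the fingers, on their centre line; the grasp point (between the pads) lies 19 mm behind it (pinch_z is the distance from the TCP to the grasp point, in m); z points along the fingers, y is the line along which they close (so a half turn about z gives the same grasp; the last joint's range is limited). The gripper opens to 85 mm and grips with 20 to 120 N. Pads are 22 mm wide; open, the fingers measure 114 mm over their backs; the gripper's body (76 mm by 85 mm) begins 54 mm behind the grasp point. The pads swing forward as they close: fully open they stand 13 mm farther back than shut.
Start: joints at [1.095, 0.053, 1.613, -0, 1.476, -0.119], TCP at [0.218, 0.586, 0.231] pointing down, gripper open.
Joint ranges: [-3.01, 3.01], [-1.01, 2.22], [0.06, 2.58], [-1.02, 4.17], [0.09, 2.62], [-3.14, 3.14]. Speed limits (rad/s): [2.57, 2.57, 3.14, 3.14, 3.14, 3.14].

### API

Orientations are given as a unit quaternion [w, x, y, z].
In Python, from plant import * gives the robot as it stands. The module is installed in compiled form; this text tells all that it offers.
- The arm moves only by the tool play_rows, never from a script. Its arguments are lists of equal length, an entry for each row: "linear": the shift along the world's x, y, z in m, a list of three; "turn": the turn about the world's z in degrees. A call has 1 to 8 rows; each row shifts and turns the commanded pose from where the row before left it; what a row does not reach is not made up. A row lasts 1/8 s, in which the tool goes at most 62.5 mm and 10.7 degrees, less where a joint would pass 70% of its speed; a pose out of reach is approached as far as the arm can. A call is refused whole if a number of a shift passes 0.0625 or a number of a turn 10.7, either way. A call with a gripper value outside its range is refused whole. "hand" is the finger opening in m, from 0 to 0.0854, set as the call begins (left out, the last holds). The fingers move at their own pace and stop on an object; the grip force is fixed at half the most. Time passes only in rows, so rows that do not move let the fingers close. It gives the time, the measured TCP pose, the force, the opening and the grip force at its end, in the units of the state.
- state(): the state, without advancing time (a new reading comes with each control period).
- grab_frame(name): name is "scene" or "top" or "wrist"; returns the picture (400x640x3 uint8, red, green, blue); there is no depth.
- camera_info(name): a dict with "camera_matrix" (3x3 intrinsics, pixels), "origin" and "attitude" of the camera in the world; the wrist camera has in their place "mount" (4x4, takes a point from camera to tool coordinates, whose origin is the TCP and whose axes are the flange's). Camera axes: x right, y down, z forward; pixel columns grow to the right and rows downward; lengths in m; the calibration is good to about 2 mm. The wrist camera is an equidistant fisheye: a pixel r from the principal point sees the ray r / f radians off the axis. A picture is of the moment at which its call begins: read the wrist's pose just before it. camera_info takes no time and is no camera call.
- job_done(): hands the job in; it is judged then, once.
Trained networks look in the newest picture that a camera, given by its name, has taken for a name from the list of things; names that differ only in an ending like _2 or _b are one class to them, and where a whole thing is asked for, a point or a joint stands for the part that bears it (a point fixed in the world has none). Each returns a list of dicts, best first, with "p" (0 to 1); they miss things now and then, are a little off and sometimes report something else, mostly with a low value. They report only what shows in the picture. A call takes as long as a camera call. They do not tell look-alikes from the thing itself.
- trace(camera, thing): "region" (400x640 bool, what is visible of it) and "location" ([column, row] in pixels, amid what is visible of it).
The state is a dict: "time": time; "joint_pos": joint angles; "joint_vel": joint speeds; "joint_efforts": joint torques, N m; "tool_pos": TCP position; "tool_rot": TCP orientation; "contact_force": force on the tool from outside, world axes, zero at the start; "ft_torque": the same for the moment, N m; "gripper_width": opening from 0.0 (shut) to 1.0 (fully open); "grasp_force": force on a finger pad.
Only numpy, scipy, OpenCV 4.12 (cv2) and the standard library are available. Lean on these libraries where they do the work, as an engineer would, in place of code of your own. Each camera call takes 0.05 s, during which the arm holds its last target. There are 200 camera calls.

## Working session

There is one attempt and no reset: what is moved stays moved. The work goes in short steps, Python scripts to look and compute and a tool call to move; the robot and the scene stay as the last step left them, time stands still between calls to the robot, and variables do not carry over. Pictures are saved under pics/ and viewed, at most 10 in all, crops included, and the job is handed in when it is done.

Besides the shell and the picture viewer there is one more tool, called after "Call:" as name([rows], argument=value, ...), one row to a line, values as JSON. play_rows: Moves the arm, as the interface text tells. Its arguments: {"type":"object","properties":{"linear":{"type":"array","items":{"type":"array","items":{"type":"number"}}},"turn":{"type":"array","items":{"type":"number"}},"hand":{"type":"number"}},"required":["linear","turn"]}

```bash
mkdir -p pics; cat > h.py <<'E'
from plant import *
import numpy as np, cv2
from scipy.spatial.transform import Rotation as R
def rot(q):
    q=np.array(q,float)
    return q if q.shape==(3,3) else R.from_quat([q[1],q[2],q[3],q[0]]).as_matrix()
def ray(cam,px,st=None):
    ci=camera_info(cam);K=np.array(ci["camera_matrix"])
    u=(px[0]-K[0,2])/K[0,0];v=(px[1]-K[1,2])/K[1,1]
    if cam=="wrist":
        r=np.hypot(u,v);d=np.array([u/r*np.sin(r),v/r*np.sin(r),np.cos(r)]) if r>1e-9 else np.array([0,0,1.])
        st=st or state();M=np.array(ci["mount"]);T=rot(st["tool_rot"])
        return np.array(st["tool_pos"])+T@M[:3,3],T@M[:3,:3]@d
    A=rot(ci["attitude"]);return np.array(ci["origin"]),A@np.array([u,v,1.])
def atz(cam,px,z,st=None):
    o,d=ray(cam,px,st);return o+d*(z-o[2])/d[2]
def proj(cam,P,st=None):
    ci=camera_info(cam);K=np.array(ci["camera_matrix"]);P=np.array(P,float)
    if cam=="wrist":
        st=st or state();M=np.array(ci["mount"]);T=rot(st["tool_rot"])
        p=M[:3,:3].T@(T.T@(P-np.array(st["tool_pos"]))-M[:3,3])
        s=np.hypot(p[0],p[1]);th=np.arctan2(s,p[2]);q=th*p[:2]/max(s,1e-9)
    else:
        p=rot(ci["attitude"]).T@(P-np.array(ci["origin"]));q=p[:2]/p[2]
    return np.array([K[0,0]*q[0]+K[0,2],K[1,1]*q[1]+K[1,2]])
def save(cam,name):
    im=grab_frame(cam);cv2.imwrite("pics/"+name,im[:,:,::-1]);return im
E
python3 - <<'E'
from h import *
np.set_printoptions(precision=4,suppress=True)
for c in("scene","top","wrist"): print(c,camera_info(c))
print(state())
a=save("top","top0.png");b=save("scene","scene0.png")
for t in("lever","lever_eye","damper","glue_bottle","tape_blue","driver_red"):
  for c in("top","scene"):
    for d in trace(c,t):
        print(t,c,round(d["p"],2),d["location"],d["region"].sum())
E
```

```text
scene {'camera_matrix': array([[406.1569,   0.    , 325.2616],
       [  0.    , 406.1569, 197.7983],
       [  0.    ,   0.    ,   1.    ]]), 'origin': array([-0.211 , -0.846 ,  0.4985]), 'attitude': array([-0.5119,  0.7759, -0.2996,  0.2147])}
top {'camera_matrix': array([[417.7381,   0.    , 315.0183],
       [  0.    , 417.7381, 198.1089],
       [  0.    ,   0.    ,   1.    ]]), 'origin': array([ 0.4468, -0.1161,  1.0593]), 'attitude': array([ 0.0009, -0.7002,  0.7134, -0.0279])}
wrist {'camera_matrix': array([[309.7069,   0.    , 318.8893],
       [  0.    , 309.7069, 197.7165],
       [  0.    ,   0.    ,   1.    ]]), 'mount': array([[ 0.0002, -0.9481, -0.3179,  0.0821],
       [ 1.    ,  0.0002,  0.0001, -0.0004],
       [-0.    , -0.3179,  0.9481, -0.1426],
       [ 0.    ,  0.    ,  0.    ,  1.    ]])}
{'time': 0.0, 'joint_pos': array([ 1.095 ,  0.0533,  1.6143,  0.    ,  1.476 , -0.119 ]), 'joint_vel': array([ 0.0001,  0.002 ,  0.0005,  0.0004, -0.0014,  0.0008]), 'joint_efforts': array([ -0.0005, -39.3681, -37.018 ,  -0.0002,   0.0072,  -0.    ]), 'tool_pos': array([0.218
[... 247 characters left out ...]
 [302.5, 147.9] 280
lever top 0.54 [341.0, 291.2] 361
lever top 0.49 [326.2, 194.5] 289
lever scene 0.79 [276.9, 262.8] 482
lever scene 0.75 [343.6, 227.9] 284
lever scene 0.7 [360.7, 212.1] 234
lever_eye top 0.89 [341.1, 291.9] 312
lever_eye top 0.69 [306.0, 148.3] 279
lever_eye top 0.54 [323.5, 199.5] 297
lever_eye scene 0.83 [344.8, 230.7] 344
lever_eye scene 0.6 [277.1, 264.9] 438
damper top 0.89 [228.2, 169.2] 6383
damper scene 0.65 [306.4, 191.7] 2952
glue_bottle top 0.59 [329.5, 108.3] 330
glue_bottle scene 0.83 [393.9, 196.0] 413
tape_blue top 0.56 [431.6, 218.7] 427
tape_blue scene 0.8 [393.3, 270.7] 968
driver_red top 0.76 [297.9, 239.7] 480
driver_red scene 0.68 [294.8, 228.6] 361
```

View pics/top0.png

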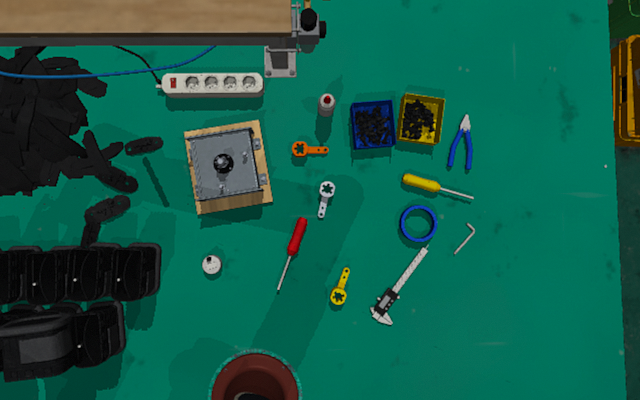

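View pics/scene0.png

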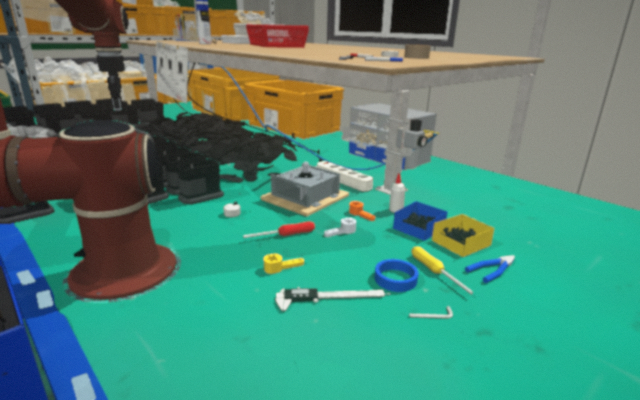

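Look-alikes in the top picture are the orange lever at (308,149), the yellow lever at (341,290), and a bare-metal lever at (326,195). The task's lever is the metal one; I'll check it and the damper in a close crop.

```bash
python3 - <<'E'
from h import *
im=cv2.imread("pics/top0.png")
a=cv2.resize(im[115:220,175:280],(600,600),interpolation=cv2.INTER_CUBIC)[:, :600]
b=cv2.resize(im[172:228,305:350],(200,249),interpolation=cv2.INTER_CUBIC)
o=np.zeros((600,800,3),np.uint8);o[:,:600]=a;o[:249,600:]=b
cv2.imwrite("pics/c1.png",o)
print(atz("top",(326,186),.028),atz("top",(323,213),.01),atz("top",(222.7,162.5),.118))
E
```

```text
[ 0.51801434 -0.18365668  0.028     ] [ 0.45138446 -0.17588501  0.01      ] [0.56858046 0.05352851 0.118     ]
```

View pics/c1.png

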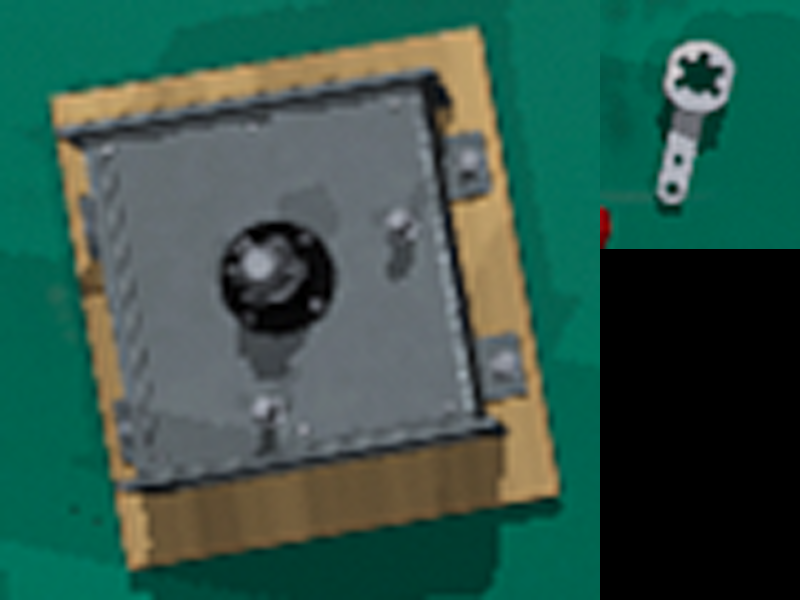

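The crop shows the metal lever with its hub at the top (326,186), its arm pointing toward the robot and its slots visible. On the damper, the shaft tip is at (220.5,161), the closed pin at (245,153.5) and the open pin at (221.4,186). Next I go over the damper for a close look at the splines, with the wrist already turned for the grasp.

Call:
play_rows([
  [0.0164, -0.0328, 0],
  [0.0164, -0.0328, 0],
  [0.0164, -0.0328, 0],
  [0.0164, -0.0328, 0],
  [0.0164, -0.0328, 0],
  [0.0164, -0.0328, 0],
  [0.0164, -0.0328, 0],
  [0.0164, -0.0328, 0],
], turn=[-10.4, -10.4, -10.4, -10.4, -10.4, -10.4, -10.4, -10.4])

```text
time: 1.7
tool_pos: [0.3499, 0.3222, 0.2315]
tool_rot: [0.0, 0.788, 0.616, 0.0]
contact_force: [0.4, 0.3, -0.4]
gripper_width: 1.003
grasp_force: 0.0
```

Call:
play_rows([
  [0.0164, -0.0328, -0.0088],
  [0.0164, -0.0328, -0.0088],
  [0.0164, -0.0328, -0.0088],
  [0.0164, -0.0328, -0.0088],
  [0.0164, -0.0328, -0.0088],
  [0.0164, -0.0328, -0.0088],
  [0.0164, -0.0328, -0.0088],
  [0.0164, -0.0328, -0.0088],
], turn=[-10.4, -10.4, -10.4, -10.4, -10.4, -10.4, -10.4, -10.4])

```text
time: 2.7
tool_pos: [0.4812, 0.0596, 0.1609]
tool_rot: [-0.0, 0.998, -0.063, 0.0]
contact_force: [-0.2, 0.4, 0.6]
gripper_width: 1.003
grasp_force: 0.0
```

Call:
play_rows([
  [0, 0, 0],
  [0, 0, 0],
], turn=[0, 0])

```text
time: 2.95
tool_pos: [0.4806, 0.0611, 0.1611]
tool_rot: [-0.0, 0.998, -0.059, -0.0]
contact_force: [-0.9, -0.2, -0.8]
gripper_width: 0.998
grasp_force: 0.0
```

```bash
python3 - <<'E'
from h import *
s=state();print(s["time"],s["tool_pos"],s["tool_rot"],s["joint_pos"])
im=save("wrist","w0.png");c=proj("wrist",[.5686,.0535,.118],s);print(c)
l=trace("wrist","lever");print([(d["p"],d["location"]) for d in l])
x,y=[int(v) for v in c]
print(x,y)
x0=max(0,x-100);y0=max(0,y-75);print(x0,y0)
cv2.imwrite("pics/w0c.png",cv2.resize(im[y0:y0+150,x0:x0+200,::-1],None,fx=4,fy=4,interpolation=cv2.INTER_CUBIC))
E
```

```text
2.95 [0.48061285 0.06107682 0.16106845] [-1.92435556e-04  9.98246719e-01 -5.91899632e-02 -4.47895018e-06] [-2.75807991e-02 -2.39634946e-01  2.00471143e+00  3.92343291e-04
  1.37651296e+00  1.66158894e+00]
[313.52993176  85.62322086]
[(0.93, [528.6, 299.9]), (0.9, [493.3, 40.9]), (0.58, [526.5, 142.9]), (0.37, [308.0, 94.1])]
313 85
213 10
```

View pics/w0c.png

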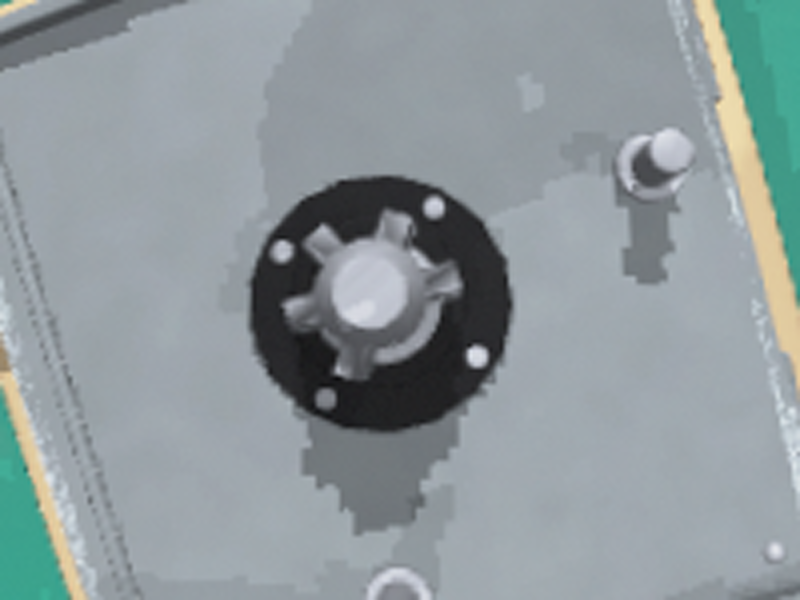

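The crop shows the shaft tip at (370,290), five ribs with the gap at the lower right, the boss centred near (381,304) and the closed pin's top at (672,150). Next I solve for the axis, yaw and gap angle, plus the lever pose.

```bash
python3 - <<'E'
from h import *
from scipy.optimize import least_squares
s=dict(tool_pos=np.array([0.48061285,0.06107682,0.16106845]),tool_rot=np.array([0,.998246719,-.05919,0]))
f=lambda u,v:np.array([213+u/4,10+v/4])
obs=[(f(397,222),1),(f(445,280),2),(f(352,362),-2),(f(300,312),-1),(f(322,242),0)]
print(atz("wrist",f(370,290),.118,s),atz("wrist",f(381,304),.088,s))
pin=atz("wrist",f(672,150),.097,s);print("pin",pin)
# ribs indices: use gap angle g; ribs at g+60k, k=1..5 ccw. image up=+x,right=-y => ccw in world = ccw in image
order=[f(445,280),f(397,222),f(322,242),f(300,312),f(352,362)]
def res(p):
    r=[]
    for k,o in enumerate(order,1):
        a=p[2]+np.radians(60*k);r+=list(proj("wrist",[p[0]+.0118*np.cos(a),p[1]+.0118*np.sin(a),.107],s)-o)
    return r
q=least_squares(res,[.5686,.0535,np.radians(-120)]);print(q.x,np.degrees(q.x[2]),q.fun.round(1))
ax=q.x[:2]
for a in (ax,atz("wrist",f(370,290),.118,s)[:2]):
    d=pin[:2]-a;print("len",np.hypot(*d),"yaw",np.degrees(np.arctan2(d[1],d[0])-np.arctan2(-54,12)))
# whole picture lever crop
im=cv2.imread("pics/w0.png")
c=proj("wrist",[.50,-.18,.02],s);print(c)
x,y=int(c[0]),int(c[1]);x0=min(max(0,x-100),440);y0=min(max(0,y-75),250);print(x0,y0)
cv2.imwrite("pics/w0l.png",cv2.resize(im[y0:y0+150,x0:x0+200],None,fx=4,fy=4,interpolation=cv2.INTER_CUBIC))
E
```

```text
[0.57105392 0.05793735 0.118     ] [0.57007291 0.05743998 0.088     ]
pin [0.59115118 0.00642572 0.097     ]
[ 0.57096562  0.05789735 -2.51848174] -144.29837447395388 [ 0.6 -0.5 -0.2  0.4 -0.  -0.4 -0.1 -0.2 -0.3  0.8]
len 0.055288202433701764 yaw 8.884739620556351
len 0.05529328467260688 yaw 8.784433963842323
[534.53373953 144.68720799]
434 69
```

Call:
play_rows([
  [-0.0044, -0.0401, 0],
  [-0.0044, -0.0401, 0],
  [-0.0044, -0.0401, 0],
  [-0.0044, -0.0401, 0],
  [-0.0044, -0.0401, 0],
  [-0.0044, -0.0401, 0],
  [0, 0, 0],
  [0, 0, 0],
], turn=[0, 0, 0, 0, 0, 0, 0, 0])

```text
time: 4.05
tool_pos: [0.4545, -0.1788, 0.1611]
tool_rot: [-0.0, 0.998, -0.059, 0.0]
contact_force: [-0.6, -0.9, 0.9]
gripper_width: 0.998
grasp_force: 0.0
```

```bash
python3 - <<'E'
from h import *
s=state();print(s["time"],s["tool_pos"],s["tool_rot"])
im=save("wrist","w1.png")
for d in trace("wrist","lever"): print(d["p"],d["location"],d["region"].sum())
c=proj("wrist",[.49,-.18,.02],s);print(c)
x,y=int(c[0]),int(c[1]);x0=min(max(0,x-100),440);y0=min(max(0,y-75),250);print(x0,y0)
cv2.imwrite("pics/w1l.png",cv2.resize(im[y0:y0+150,x0:x0+200,::-1],None,fx=4,fy=4,interpolation=cv2.INTER_CUBIC))
E
```

```text
4.05 [ 0.45447905 -0.17882306  0.16106061] [-2.10011810e-04  9.98252111e-01 -5.90986803e-02  1.57687598e-04]
0.91 [315.7, 144.4] 1716
0.8 [368.3, 325.6] 1254
0.58 [252.1, 27.1] 2361
[315.3260609 147.3539711]
215 72
```

View pics/w1l.png

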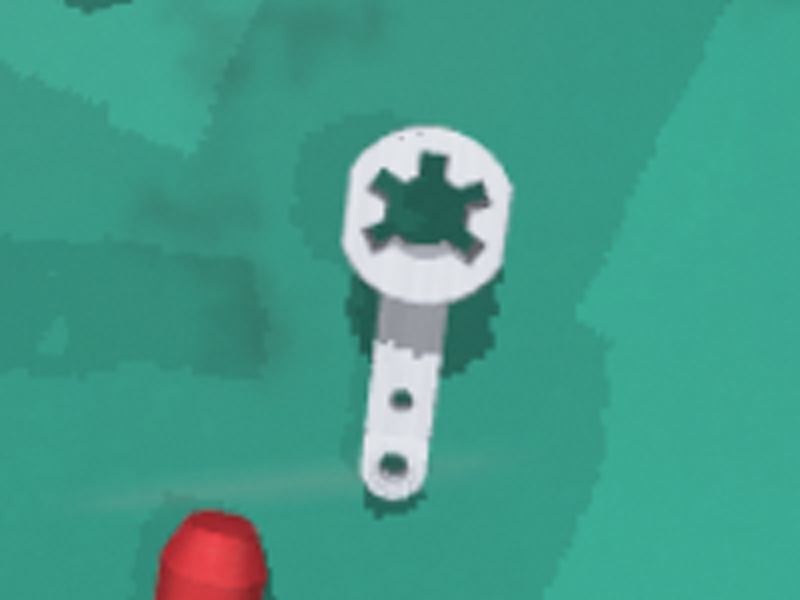

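The crop shows the metal lever with its hub-top centre at (428,214) and eye at (393,464). The missing slot is on the arm side, so this is the right one.

```bash
python3 - <<'E'
from h import *
s=state();f=lambda u,v:np.array([215+u/4,72+v/4])
h=atz("wrist",f(428,214),.028,s);e=atz("wrist",f(393,464),.010,s);d=e-h
print(h,e,np.hypot(*d[:2]),np.degrees(np.arctan2(d[1],d[0])))
# opposite slots check: single slot at (434,160), pair edges
t=atz("wrist",f(434,162),.028,s)-h;print(np.degrees(np.arctan2(-t[1],-t[0])))
a=atz("wrist",f(344,215),.028,s);b=atz("wrist",f(511,215),.028,s);print(a,b,(a+b)/2)
E
```

```text
[ 0.51019788 -0.18815587  0.028     ] [ 0.44839948 -0.17249311  0.01      ] 0.06375236948919731 165.77790363273613
166.8936124579462
[ 0.51221952 -0.16965901  0.028     ] [ 0.50794614 -0.20642675  0.028     ] [ 0.51008283 -0.18804288  0.028     ]
```

Call:
play_rows([
  [0.028, -0.0047, -0.02],
  [0.0277, -0.0046, -0.04],
  [0, 0, -0.04],
  [0, 0, -0.03],
  [0, 0, -0.02],
  [0, 0, -0.007],
  [0, 0, 0],
  [0, 0, 0],
], turn=[-3.5, -3.5, 0, 0, 0, 0, 0, 0])

```text
time: 5.15
tool_pos: [0.511, -0.1893, 0.0052]
tool_rot: [0.0, 0.993, -0.12, 0.001]
contact_force: [0.8, -0.6, 0.4]
gripper_width: 0.999
grasp_force: 0.0
```

Call:
play_rows([
  [0, 0, 0],
  [0, 0, 0],
  [0, 0, 0],
  [0, 0, 0],
  [0, 0, 0],
  [0, 0, 0],
], turn=[0, 0, 0, 0, 0, 0], hand=0.02)

```text
time: 5.9
tool_pos: [0.5106, -0.1894, 0.0046]
tool_rot: [0.0, 0.993, -0.121, 0.001]
contact_force: [0.9, 0.7, 5.0]
gripper_width: 0.409
grasp_force: 60.9
```

```bash
python3 - <<'E'
from h import *
s=state();print(s)
E
```

```text
{'time': 5.9, 'joint_pos': array([-4.91926946e-01,  1.18714004e-01,  1.95398412e+00, -2.89090175e-05,
        1.06760103e+00,  1.32050937e+00]), 'joint_vel': array([-0.00053806,  0.00054828,  0.00063314, -0.00107178, -0.00215184,
        0.00033296]), 'joint_efforts': array([ 1.03619909e-01, -3.26608407e+01, -2.76868236e+01, -8.17679593e-04,
       -1.97852746e-02, -1.14890398e-02]), 'tool_pos': array([ 0.51057361, -0.18942507,  0.00458287]), 'tool_rot': array([ 2.46346675e-04,  9.92710770e-01, -1.20519326e-01,  5.98128529e-04]), 'contact_force': array([0.93453468, 0.6692434 , 5.02938441]), 'ft_torque': array([ 0.06607761,  0.02678893, -0.02415216]), 'grasp_force': 60.89142787735909, 'gripper_width': 0.4089224036192666}
```

Lever gripped. I lift it, turn it to the gap heading, and stop beside the shaft for a relative look.

Call:
play_rows([
  [0, 0, 0.02],
  [0, 0, 0.045],
  [0, 0, 0.05],
  [0.01, 0.02, 0.04],
  [0.02, 0.038, 0],
  [0.02, 0.038, 0],
  [0.02, 0.038, 0],
  [0.02, 0.038, 0],
], turn=[0, 0, 0, 10, 10, 10, 10, 9.5])

```text
time: 6.9
tool_pos: [0.5995, -0.0156, 0.1572]
tool_rot: [-0.001, 0.951, 0.309, -0.001]
contact_force: [-0.1, -0.0, -0.5]
gripper_width: 0.406
grasp_force: 60.3
```

Call:
play_rows([
  [0.0088, 0.0226, 0],
  [0, 0, 0],
  [0, 0, 0],
], turn=[0, 0, 0])

```text
time: 7.28
tool_pos: [0.608, 0.0051, 0.1578]
tool_rot: [-0.0, 0.952, 0.306, -0.001]
contact_force: [0.3, -0.3, -1.8]
gripper_width: 0.407
grasp_force: 60.2
```

```bash
python3 - <<'E'
from h import *
s=state();print(s["time"],s["tool_pos"],s["tool_rot"],s["contact_force"],s["gripper_width"])
im=save("wrist","w2.png")
print(proj("wrist",[.571,.0579,.118],s), proj("wrist",np.array(s["tool_pos"])+[0,0,.0235],s))
cv2.imwrite("pics/w2c.png",cv2.resize(im[0:225,150:450,::-1],None,fx=2.66,fy=2.66,interpolation=cv2.INTER_CUBIC))
E
```

```text
7.275 [0.60795479 0.00505555 0.15781259] [-1.69929887e-04  9.52008551e-01  3.06069703e-01 -1.01354070e-03] [ 0.30242609 -0.27595595 -1.78539521] 0.40668986839914517
[222.00482923 225.00373831] [319.28536714 282.61845724]
```

View pics/w2c.png

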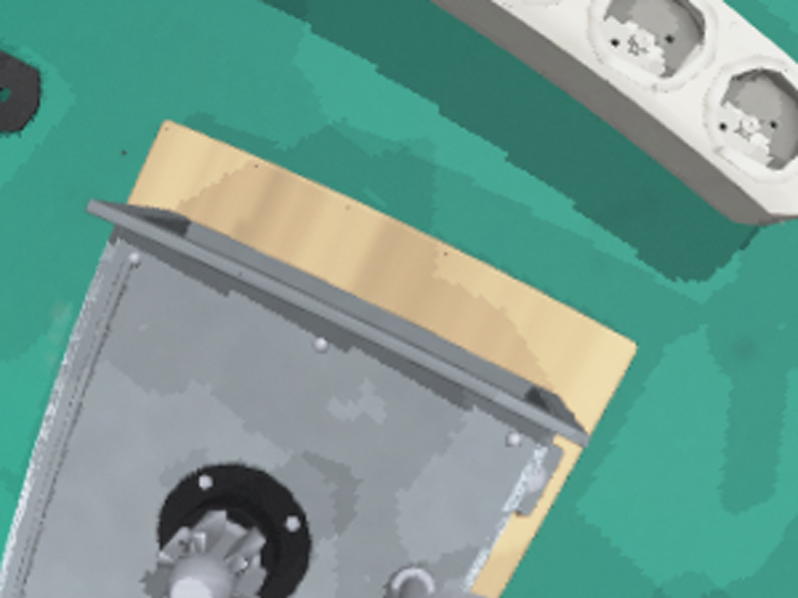

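The crop was too high: it only reaches the shaft tip at about (222,222) full-frame. I'm re-cropping the same picture lower to include the held hub.

```bash
python3 - <<'E'
import cv2
im=cv2.imread("pics/w2.png");cv2.imwrite("pics/w2d.png",cv2.resize(im[180:330,180:380],None,fx=4,fy=4,interpolation=cv2.INTER_CUBIC))
E
```

```text
(no output)
```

View pics/w2d.png

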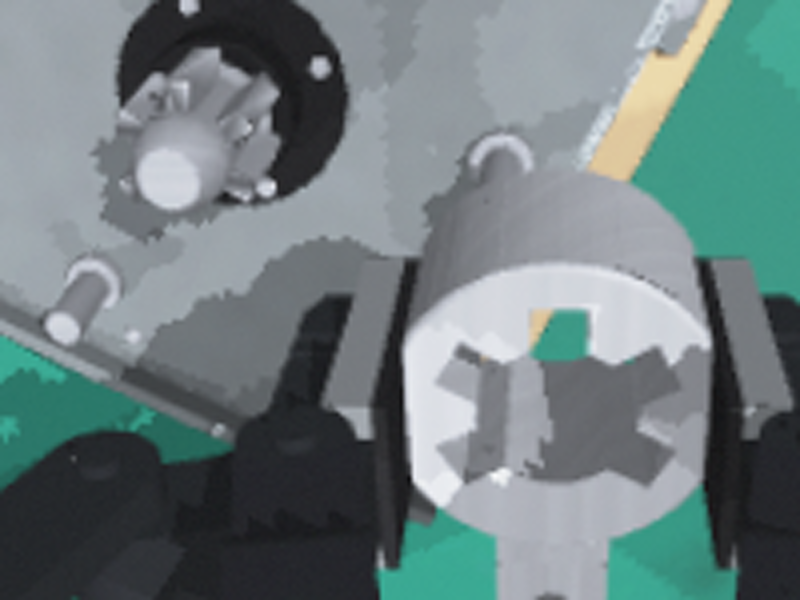

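```bash
python3 - <<'E'
from h import *
s=state();P=np.array(s["tool_pos"]);T=rot(s["tool_rot"])
def cr(p):return (proj("wrist",p,s)-[180,180])*4
for n,v in dict(xp=[.02,0],xm=[-.02,0],yp=[0,.018],ym=[0,-.018],slot=[.0146,0]).items():
    print(n,cr(P+T@np.array([v[0],v[1],-.0235])))
print(atz("wrist",[180+168/4,180+178/4],.118,s))
print(np.degrees(np.arctan2(*T[:2,0][::-1])))
E
```

```text
xp [557.49263485 256.29713711]
xm [557.18272008 541.96711604]
yp [713.42670854 408.28539124]
ym [401.1458678  408.50700063]
slot [557.45008253 300.07145325]
[0.57132394 0.05782171 0.118     ]
35.611049705002834
```

The tip projects where predicted, so the shaft axis is confirmed at (0.5712, 0.0579), and the lever heading of 215.6° matches the gap. Moving over the shaft.

Call:
play_rows([
  [-0.0122, 0.0177, 0],
  [-0.0121, 0.0177, 0],
  [-0.0121, 0.0177, 0],
  [0, 0, -0.015],
  [0, 0, -0.012],
  [0, 0, 0],
  [0, 0, 0],
], turn=[0, 0, 0, 0, 0, 0, 0])

```text
time: 8.2
tool_pos: [0.5726, 0.0582, 0.1317]
tool_rot: [0.0, 0.952, 0.306, -0.0]
contact_force: [0.4, 0.0, -1.0]
gripper_width: 0.407
grasp_force: 60.3
```

```bash
python3 - <<'E'
from h import *
s=state();print(s["time"],s["tool_pos"],s["tool_rot"],s["contact_force"],s["ft_torque"])
E
```

```text
8.2 [0.57262427 0.05824383 0.13173479] [ 6.58015093e-06  9.52065577e-01  3.05893974e-01 -1.20019194e-04] [ 0.42366781  0.03439674 -0.99781729] [-0.01319133  0.01838257  0.02280434]
```

Call:
play_rows([
  [-0.001, 0, -0.004],
  [0, 0, -0.004],
  [0, 0, -0.004],
  [0, 0, -0.003],
  [0, 0, 0],
  [0, 0, 0],
], turn=[0, 0, 0, 0, 0, 0])

```text
time: 8.95
tool_pos: [0.5715, 0.0586, 0.117]
tool_rot: [0.0, 0.952, 0.306, 0.0]
contact_force: [-0.1, -0.6, -0.7]
gripper_width: 0.407
grasp_force: 60.3
```

The nose is in the bore (bottom at about 0.1124) with no force. I'll keep going down in small steps.

Call:
play_rows([
  [0, 0, -0.0015],
  [0, 0, -0.0015],
  [0, 0, -0.0015],
  [0, 0, -0.001],
  [0, 0, -0.001],
  [0, 0, 0],
  [0, 0, 0],
], turn=[0, 0, 0, 0, 0, 0, 0])

```text
time: 9.82
tool_pos: [0.5714, 0.0586, 0.1104]
tool_rot: [0.0, 0.952, 0.306, 0.0]
contact_force: [0.2, 0.2, -1.8]
gripper_width: 0.41
grasp_force: 60.3
```

Call:
play_rows([
  [0, 0, -0.002],
  [0, 0, -0.002],
  [0, 0, -0.002],
  [0, 0, -0.002],
  [0, 0, 0],
  [0, 0, 0],
], turn=[0, 0, 0, 0, 0, 0])

```text
time: 10.58
tool_pos: [0.5715, 0.0586, 0.1023]
tool_rot: [0.0, 0.952, 0.306, 0.0]
contact_force: [1.9, -0.9, -1.8]
gripper_width: 0.411
grasp_force: 60.3
```

Splines engaged with hardly any force. About 10 mm to go.

Call:
play_rows([
  [0, 0, -0.002],
  [0, 0, -0.002],
  [0, 0, -0.002],
  [0, 0, -0.0015],
  [0, 0, -0.001],
  [0, 0, 0],
  [0, 0, 0],
], turn=[0, 0, 0, 0, 0, 0, 0])

```text
time: 11.45
tool_pos: [0.5715, 0.0586, 0.0938]
tool_rot: [0.0, 0.952, 0.306, 0.0]
contact_force: [2.5, -0.8, -1.0]
gripper_width: 0.412
grasp_force: 60.3
```

Call:
play_rows([
  [0, 0, -0.001],
  [0, 0, -0.0005],
  [0, 0, 0],
  [0, 0, 0],
], turn=[0, 0, 0, 0])

```text
time: 11.95
tool_pos: [0.5715, 0.0586, 0.0926]
tool_rot: [0.0, 0.952, 0.306, 0.0]
contact_force: [0.8, -0.1, -0.2]
gripper_width: 0.411
grasp_force: 60.5
```

Call:
play_rows([
  [0, 0, -0.0005],
  [0, 0, -0.0005],
  [0, 0, 0],
  [0, 0, 0],
], turn=[0, 0, 0, 0])

```text
time: 12.45
tool_pos: [0.5715, 0.0586, 0.0926]
tool_rot: [0.0, 0.952, 0.306, -0.0]
contact_force: [-1.8, -0.5, 5.4]
gripper_width: 0.408
grasp_force: 61.2
```

Fully seated: 5.4 N and no more travel. I'll relieve the push and swing counter-clockwise.

Call:
play_rows([
  [0, 0, 0.0005],
  [0, 0, 0],
  [0, 0, 0],
  [0, 0, 0],
], turn=[2, 5, 6, 6])

```text
time: 12.95
tool_pos: [0.5719, 0.0588, 0.0926]
tool_rot: [-0.0, 0.888, 0.461, 0.001]
contact_force: [-0.4, 0.3, 4.1]
gripper_width: 0.41
grasp_force: 60.9
```

```bash
python3 -c "
from h import *
s=state();print(s['tool_pos'],s['contact_force'],s['ft_torque'],np.degrees(np.arctan2(*rot(s['tool_rot'])[:2,0][::-1]))+180)"
```

```text
[0.57188023 0.05881641 0.09261038] [-0.43841411  0.32933334  4.06261014] [ 0.20967846  0.04432647 -0.21309758] 234.86349828511246
```

Call:
play_rows([
  [0, 0, 0],
  [0, 0, 0],
  [0, 0, 0],
  [0, 0, 0],
  [0, 0, 0],
  [0, 0, 0],
  [0, 0, 0],
], turn=[6, 6, 6, 6, 6, 5, 2])

```text
time: 13.82
tool_pos: [0.5716, 0.0589, 0.0926]
tool_rot: [-0.0, 0.696, 0.718, 0.0]
contact_force: [-0.4, 0.8, 4.7]
gripper_width: 0.406
grasp_force: 60.9
```

```bash
python3 -c "
from h import *
s=state();print(s['tool_pos'],s['contact_force'],s['ft_torque'],np.degrees(np.arctan2(*rot(s['tool_rot'])[:2,0][::-1]))+180)"
```

```text
[0.57163413 0.05889285 0.09255566] [-0.39998844  0.7520994   4.72742042] [ 0.28596605  0.23257275 -0.13976794] 271.72159268571977
```

Call:
play_rows([
  [0, 0, 0],
  [0, 0, 0],
  [0, 0, 0],
  [0, 0, 0],
], turn=[2, 2, 1, 0])

```text
time: 14.32
tool_pos: [0.5716, 0.0589, 0.0926]
tool_rot: [-0.0, 0.665, 0.747, 0.0]
contact_force: [-1.1, 1.0, 6.0]
gripper_width: 0.408
grasp_force: 61.1
```

```bash
python3 -c "
from h import *
s=state();print(s['tool_pos'],s['contact_force'],s['ft_torque'],np.degrees(np.arctan2(*rot(s['tool_rot'])[:2,0][::-1]))+180)"
```

```text
[0.57164095 0.05890944 0.09259147] [-1.0826475   0.99075688  6.00169262] [ 0.23949605  0.20733788 -0.06520344] 276.6537757530315
```

Call:
play_rows([
  [0, 0, 0],
  [0, 0, 0],
  [0, 0, 0],
], turn=[1, 0.5, 0])

```text
time: 14.7
tool_pos: [0.5716, 0.0589, 0.0926]
tool_rot: [-0.0, 0.655, 0.756, 0.0]
contact_force: [-1.1, 0.6, 5.1]
gripper_width: 0.407
grasp_force: 61.1
```

```bash
python3 -c "
from h import *
s=state();print(s['tool_pos'],s['contact_force'],s['ft_torque'],np.degrees(np.arctan2(*rot(s['tool_rot'])[:2,0][::-1]))+180)"
```

```text
[0.57159849 0.05890662 0.09255568] [-1.13952547  0.63228902  5.07701757] [ 0.17571794  0.20771279 -0.11853157] 278.1461998498787
```

Call:
play_rows([
  [0, 0, 0],
  [0, 0, 0],
  [0, 0, 0],
], turn=[0.7, 0.3, 0])

```text
time: 15.08
tool_pos: [0.5716, 0.0589, 0.0926]
tool_rot: [-0.0, 0.649, 0.761, 0.0]
contact_force: [-0.9, 0.9, 5.1]
gripper_width: 0.407
grasp_force: 61.1
```

```bash
python3 -c "
from h import *
s=state();print(s['tool_pos'],s['contact_force'],s['ft_torque'],np.degrees(np.arctan2(*rot(s['tool_rot'])[:2,0][::-1]))+180)"
```

```text
[0.57160993 0.05889112 0.0925677 ] [-0.8772391   0.86934594  5.10574106] [ 0.1782901   0.17517916 -0.11456842] 279.1414147482339
```

Call:
play_rows([
  [0, 0, 0],
  [0, 0, 0],
  [0, 0, 0],
], turn=[0.7, 0.3, 0])

```text
time: 15.45
tool_pos: [0.5716, 0.0589, 0.0926]
tool_rot: [-0.0, 0.642, 0.767, 0.0]
contact_force: [-2.0, 0.8, 5.8]
gripper_width: 0.406
grasp_force: 61.1
```

```bash
python3 -c "
from h import *
s=state();print(s['tool_pos'],s['contact_force'],s['ft_torque'],np.degrees(np.arctan2(*rot(s['tool_rot'])[:2,0][::-1]))+180)"
```

```text
[0.5715912  0.05890298 0.09257355] [-2.01228429  0.75614986  5.84648979] [ 0.20549731  0.15462919 -0.09707196] 280.13884485221683
```

Call:
play_rows([
  [0, 0, 0],
  [0, 0, 0],
  [0, 0, 0],
], turn=[0.7, 0.3, 0])

```text
time: 15.82
tool_pos: [0.5715, 0.0589, 0.0926]
tool_rot: [-0.0, 0.636, 0.772, 0.0]
contact_force: [-1.5, 1.3, 6.1]
gripper_width: 0.408
grasp_force: 61.3
```

```bash
python3 - <<'E'
from h import *
s=state();print(s['tool_pos'],s['contact_force'],s['ft_torque'],np.degrees(np.arctan2(*rot(s['tool_rot'])[:2,0][::-1]))+180)
im=save("wrist","w3.png")
c=proj("wrist",[.591,.0064,.097],s);print(c)
x,y=int(c[0])-100,int(c[1])-90;x=max(x,0);y=min(max(y,0),250);print(x,y)
cv2.imwrite("pics/w3c.png",cv2.resize(im[y:y+150,x:x+200,::-1],None,fx=4,fy=4,interpolation=cv2.INTER_CUBIC))
E
```

```text
[0.5714502  0.058864   0.09258031] [-1.49695806  1.31744832  6.08851713] [ 0.14130437  0.39525493 -0.84812455] 281.0134986885636
[335.0401516  339.15567043]
235 249
```

View pics/w3c.png

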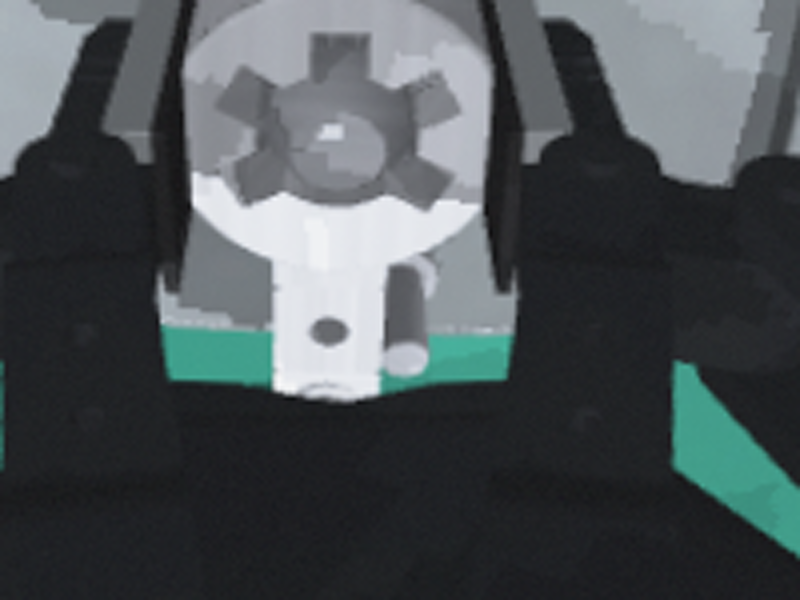

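The picture shows the hub home on the shaft and the arm's flank against the closed pin, whose top is at about (405,358) in the crop. The torque jump to -0.85 N m confirms contact. Ease off slightly, open a little, and withdraw upward.

Call:
play_rows([
  [0, 0, 0],
  [0, 0, 0],
], turn=[-0.7, 0])

```text
time: 16.12
tool_pos: [0.5715, 0.0589, 0.0926]
tool_rot: [-0.0, 0.64, 0.768, 0.0]
contact_force: [-1.8, 1.2, 6.0]
gripper_width: 0.407
grasp_force: 61.1
```

Call:
play_rows([
  [0, 0, 0],
  [0, 0, 0],
  [0, 0, 0],
  [0, 0, 0],
], turn=[0, 0, 0, 0], hand=0.052)

```text
time: 16.62
tool_pos: [0.5712, 0.0586, 0.0916]
tool_rot: [-0.0, 0.64, 0.769, -0.0]
contact_force: [0.0, -0.2, 0.3]
gripper_width: 0.607
grasp_force: 0.0
```

Call:
play_rows([
  [0, 0, 0.01],
  [0, 0, 0.02],
  [0, 0, 0.03],
  [0, 0, 0.03],
  [0, 0, 0.02],
  [0, 0, 0],
  [0, 0, 0],
], turn=[0, 0, 0, 0, 0, 0, 0])

```text
time: 17.5
tool_pos: [0.5708, 0.0586, 0.2009]
tool_rot: [-0.001, 0.64, 0.769, -0.001]
contact_force: [-0.1, 0.1, -0.5]
gripper_width: 0.608
grasp_force: 0.0
```

```bash
python3 - <<'E'
from h import *
s=state();print(s['time'],s['tool_pos'],s['contact_force'],s['gripper_width'])
im=save("wrist","w4.png")
c=proj("wrist",[.575,.04,.1],s);print(c)
x=min(max(int(c[0])-100,0),440);y=min(max(int(c[1])-75,0),250);print(x,y)
cv2.imwrite("pics/w4c.png",cv2.resize(im[y:y+150,x:x+200,::-1],None,fx=4,fy=4,interpolation=cv2.INTER_CUBIC))
E
```

```text
17.5 [0.57078521 0.05863557 0.20086811] [-0.0719638   0.14792834 -0.52017596] 0.6084521484292691
[320.57392815 219.01614989]
220 144
```

View pics/w4c.png

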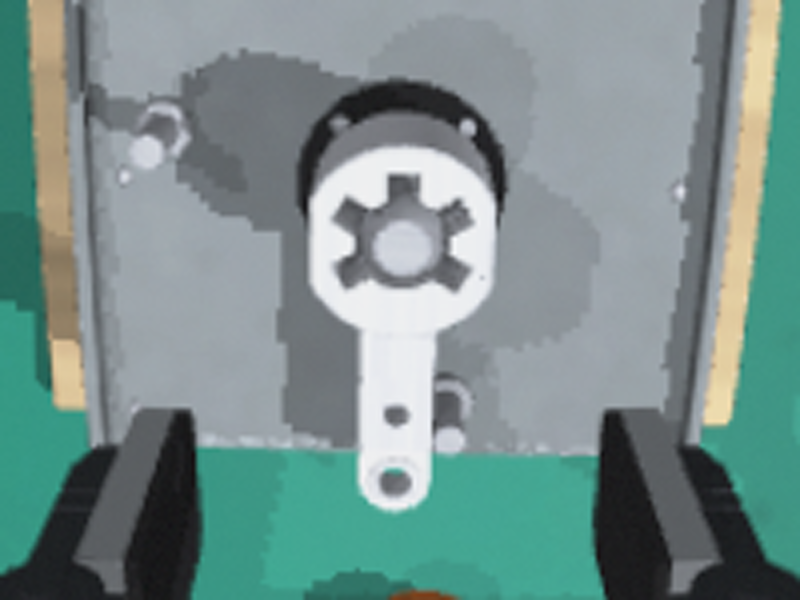

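The lever sits home on the boss. Its arm (eye at (396,482)) lies against the closed pin at (450,437), and the gripper is clear. Handing in.

```bash
python3 -c "
from plant import *
print(job_done())"
```

```text
the job is handed in; nothing more can be done
None
```

The lever is on the splined shaft and fully home on the boss. Its arm rests against the closed stop pin, the gripper has let go and is clear, and the job was handed in at about 17.5 s; the hand-in gave no verdict.

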